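# Line up a drill vice under the countersink

## Robot

A 7-joint arm with a two-finger parallel gripper is mounted at the origin on the work surface. World frame = base frame: x ahead of the robot, y to its left, z up, the work surface at z = 0. Lengths are in m, angles in rad, forces in N, time in s.
With the tool pointing down it reaches from about 0.4 to 0.85 m from the base axis. Payload 4.5 kg.
Tool frame: the origin (TCP) lies on the centre line of the jaws, within the pads' length; the fingertips stand 17 mm ahead of it and the grasp point (between the pads) lies 2 mm behind it (r.tip_reach is the distance from the TCP to the fingertips, in m); z points along the fingers, y is the line along which they close (so a half turn about z gives the same grasp; the last joint's range is limited). The gripper opens to 88 mm and grips with 3 to 60 N. Pads are 18 mm wide; open, the fingers measure 123 mm over their backs; the gripper's body (75 mm by 187 mm) begins 45 mm behind the grasp point.
Start: joints at [1.146, 0.689, -0.195, 1.565, 0.157, 0.902, -0.215], TCP at [0.277, -0.56, 0.256] pointing down, gripper open.
Joint ranges: [-3.01, 3.01], [-0.46, 2.08], [-1.47, 1.51], [0.13, 2.56], [-1, 4.14], [0.04, 2.09], [-2.66, 2.66]. Speed limits (rad/s): [2.57, 2.57, 3.14, 3.14, 3.14, 3.14, 3.14].

## Interface

Orientations are given as a unit quaternion [x, y, z, w].
In Python, from plant import r gives the robot as it stands.
- The arm moves only by the tool step_arm, never from a script. Its argument "steps" is a list of rows, each a list of 7 numbers: the shift along the tool's x, y, z in cm, then the turn, a rotation vector about the tool's x, y, z in degrees, then the gripper's target within -1 to 1 (shut at 1, half-way at 0, fully open at -1). A call has 1 to 8 rows; each row shifts and turns the commanded pose from where the row before left it, along the tool's axes as they then stand; what a row does not reach is not made up. A row lasts 1/8 s, in which the tool goes at most 62.5 mm and 10.7 degrees, less where a joint would pass 70% of its speed; a pose out of reach is approached as far as the arm can. A call with a gripper value outside its range is refused whole. The fingers move at their own pace and stop on an object; "force" is the grip in N (left out, the last holds). Time passes only in rows, so rows that do not move let the fingers close. It gives the time, the measured TCP pose, the force, the opening and the grip force at its end, in the units of the state.
- r.get_state(): the state, without advancing time (a new reading comes with each control period).
- r.snapshot(name): name is "side" or "top" or "wrist"; returns a dict with "pixels" (400x640x3 uint8, red, green, blue), "fx", "fy", "cx", "cy" (pixels), "cam_to_world" (4x4, takes a point from camera to world coordinates). Camera axes: x right, y down, z forward; pixel columns grow to the right and rows downward; lengths in m; the calibration is good to about 2 mm. A picture is of the moment at which its call begins. There is no depth.
- r.finish_job(): hands the job in; it is judged then, once.
The state is a dict: "clock": time; "q": joint angles; "qd": joint speeds; "joint_torque": joint torques, N m; "tool_pos": TCP position; "eef_rot": TCP orientation; "contact_force": force on the tool from outside, world axes, zero at the start; "moment": the same for the moment, N m; "opening": opening from 0.0 (shut) to 1.0 (fully open); "finger_force": force on a finger pad.
Only numpy, scipy, OpenCV 4.12 (cv2) and the standard library are available. Lean on these libraries where they do the work, as an engineer would, in place of code of your own. Each camera call takes 0.05 s, during which the arm holds its last target. There are 200 camera calls.

## Task

Set the bench drill up for countersinking the plate held in the drill vice: slide the vice over the plywood table until it lies flat along the fence with the hole in the plate right under the countersink, then bring the drill down with its feed lever until the nose of the countersink sits well into the hole, to prove the setting. Let the lever come back up, leave the vice where it is, standing flat on the table all the while, and do not disturb the tools lying about.

Things in the scene. Friction and masses are not known exactly. Their poses are not given: they have to be found in the camera images.
- drill: Small grey bench drill, fixed. Origin on the bench top (z 0) under the spindle axis; z up, +y to the drill's front (operator), -y to its column, -x (towards the robot) to the feed lever's side. Below, numbers are in mm in this frame. Plywood table top z 37, x -200..200, y -85..185. Column: radius 23 to z 430 at y -150; motor radius 51 at y -255.
- head (a point): Middle of the underside of the drill's head, on the spindle axis, 165 mm above the bench: it overhangs the work. Drill frame, mm: head casting x -38..38, y -172..43, z 165..285; black belt guard x -46..46, y -301..46, z 290..340; boss radius 26 from z 158; chuck radius 17 from z 120 up.
- fence_face (a point): Aluminium angle fence along the drill's x, x -190..190 mm, 35 mm high above the plywood. The point is the middle of the foot of its working face, 45 mm to -y of the spindle axis, on the plywood; the face looks to +y. Axes as the drill's.
- vice: Low aluminium drill vice, loose, 0.7 to 1 kg, a steel plate clamped in its jaws. Origin: centre of underside. Bed 130 (x) x 90 (y) x 28 mm high, flat upright sides. Both jaws 80 wide, 40 high: fixed jaw x -65..-45 (flush with the bed's end), movable jaw x 15..35. At +x the screw and its T-bar, to x 94. Pushed slowly, it stops where the push stops.
- hole (a point): Centre of the top of the 14 mm through hole in the clamped plate (60 x 50 x 10 mm, its top 43 mm above the vice's underside), 15 mm to -x of the vice's origin. Axes as the vice's. With the vice's -y side flat on the fence the hole is 45 mm in front of the fence face, in line with the spindle.
- nose (a point): Tip of the countersink (90 degree cone, 20 mm across) in the drill's chuck, on the spindle axis. At rest 90 mm above the bench, 10 mm above the plate's top. It goes straight down when the feed lever is turned.
- feed (a joint): Feed lever on the -x side of the drill's head, rad: 0 up at rest (a spring, 2 to 3 N at the knob, returns it), growing to 1.45 as the knob goes down. It lowers the countersink 16 mm per rad: the nose reaches the plate's top at 0.63 and seats on the hole's rim at about 1.0. Axis along the drill's x at y 0, z 210 mm; hub radius 19, x -72..-38.
- feed_knob (a point): Centre of the black ball (26 mm across) at the end of the feed lever, 100 mm from the lever's axis. In the drill's frame at rest: x -98, y 71, z 281 mm; it turns in the plane x = -98, forward and down: y = 100 cos(45 deg - joint), z = 210 + 100 sin(45 deg - joint).
- chuck_key: Steel T-shaped chuck key, 75 mm, loose on the plywood; leave it alone.
- parallel_strip: Steel strip 12 x 100 x 20 mm, loose on the plywood; leave it alone.
- hammer: Hammer lying loose on the bench; leave it alone.
- screwdriver: Screwdriver lying loose on the bench; leave it alone.
- oil_bottle: White plastic bottle, 50 mm across, 140 mm high, loose on the bench; leave it alone.
- jar: Open glass jar, 80 mm across, 110 mm high, loose on the bench; leave it alone.

How it is judged:
By the outcome, as a careful person would: the job done as asked, in the order asked, and still so for the second after the job is handed in, with the robot touching nothing.
It also fails if it takes over 61 s, if anything falls off the work surface, if the arm or the gripper's body presses on something with over 40 N, if the wrist force passes 120 N, or if a joint passes its speed limit or range.

## Working session

There is one attempt and no reset: what is moved stays moved. The work goes in short steps, Python scripts to look and compute and a tool call to move; the robot and the scene stay as the last step left them, time stands still between calls to the robot, and variables do not carry over. Pictures are saved under pics/ and viewed, at most 10 in all, crops included, and the job is handed in when it is done.

Besides the shell and the picture viewer there is one more tool, called by a JSON object that holds its "method" and its "body", one argument or row to a line. step_arm: Moves the arm, as the interface text tells. Its arguments: {"type":"object","properties":{"steps":{"type":"array","items":{"type":"array","items":{"type":"number"}}},"force":{"type":"number"}},"required":["steps"]}

```bash
mkdir -p pics; python3 - <<'E'
from plant import r
import cv2,pickle
D={}
for n in("side","top"):
    s=r.snapshot(n);D[n]=s
    cv2.imwrite(f"pics/{n}0.png",s["pixels"][:,:,::-1])
    print(n,s["fx"],s["cx"],s["cy"],s["cam_to_world"])
pickle.dump(D,open("d0.pkl","wb"))
print(r.get_state())
E
```

```text
side 456.4486951046195 318.0298725908508 193.4066290969353 [[-0.91730512 -0.22176647  0.3307128   0.14563543]
 [-0.39813865  0.49815149 -0.77027963  0.98023108]
 [ 0.00607712 -0.83825099 -0.54525072  0.8711478 ]
 [ 0.          0.          0.          1.        ]]
top 440.249044113832 320.73941246585855 203.5416691776018 [[ 1.43577675e-02 -9.91628004e-01  1.28326754e-01  3.89536670e-01]
 [-9.99892019e-01 -1.46408527e-02 -1.26288818e-03  8.36422205e-04]
 [ 3.13112839e-03 -1.28294765e-01 -9.91731138e-01  1.58633942e+00]
 [ 0.00000000e+00  0.00000000e+00  0.00000000e+00  1.00000000e+00]]
{'clock': 0.1, 'q': array([ 1.14579627,  0.68990172, -0.19455211,  1.5662208 ,  0.15728137,
        0.9024652 , -0.21507036]), 'qd': array([-0.00102098, -0.00058443,  0.00038372, -0.00185826, -0.00096332,
        0.00018797, -0.00039845]), 'joint_torque': array([-4.08548454e-03, -5.28505218e+01, -1.27177019e+00, -1.53837669e+01,
       -5.25458856e-02,  1.95720015e-03,  8.42053714e-05]), 'tool_pos': array([ 0.27654834, -0.55990428,  0.25499512]), 'eef_rot': array([ 9.73789410e-01,  2.27450083e-01, -2.19670152e-04, -7.71938322e-04]), 'contact_force': array([-0.07007866,  0.12307003, -0.16519617]), 'moment': array([ 0.02649665,  0.03138195, -0.01238752]), 'finger_force': 0.0, 'opening': 0.9942764795988213}
```

View pics/side0.png

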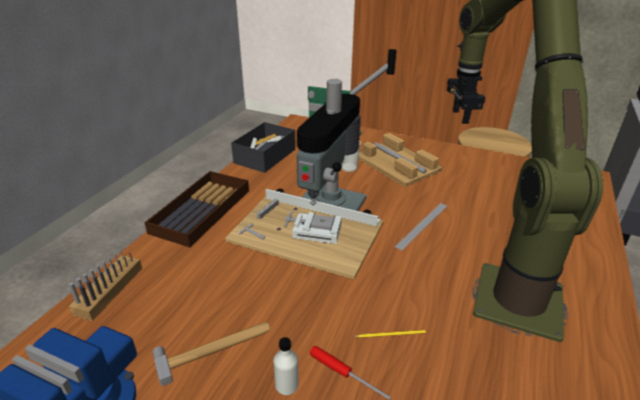

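View pics/top0.png

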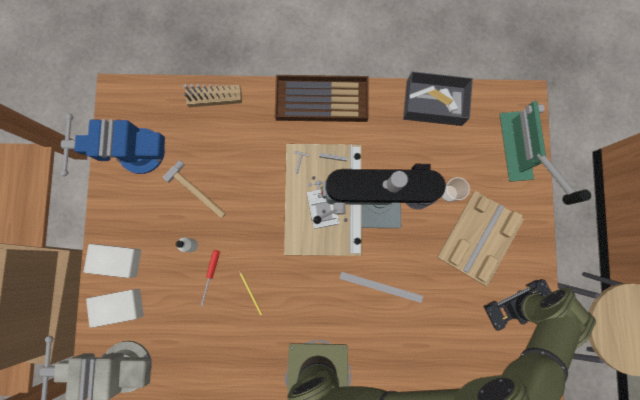

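```bash
python3 - <<'E'
import cv2,pickle
D=pickle.load(open("d0.pkl","rb"))
a=D["side"]["pixels"][170:280,220:390,::-1]
b=D["top"]["pixels"][135:265,275:410,::-1]
cv2.imwrite("pics/c1.png",cv2.resize(a,None,fx=4.6,fy=4.6,interpolation=2))
cv2.imwrite("pics/c2.png",cv2.resize(b,None,fx=4.5,fy=4.5,interpolation=2))
E
```

```text
(no output)
```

View pics/c1.png

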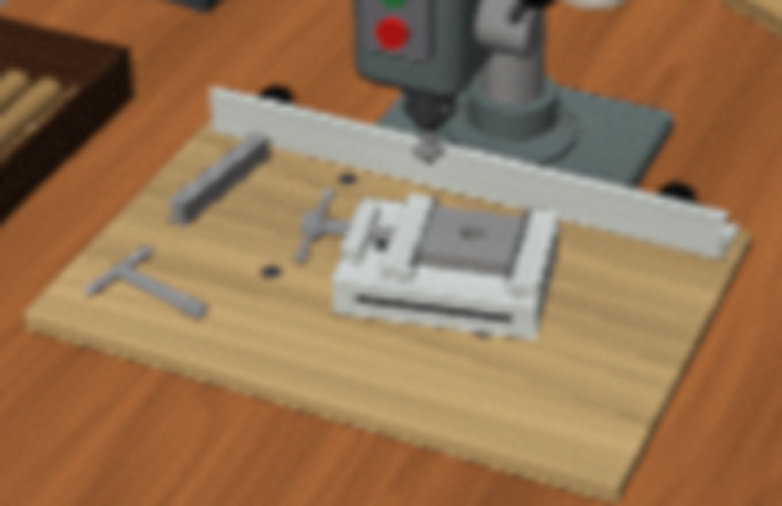

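View pics/c2.png

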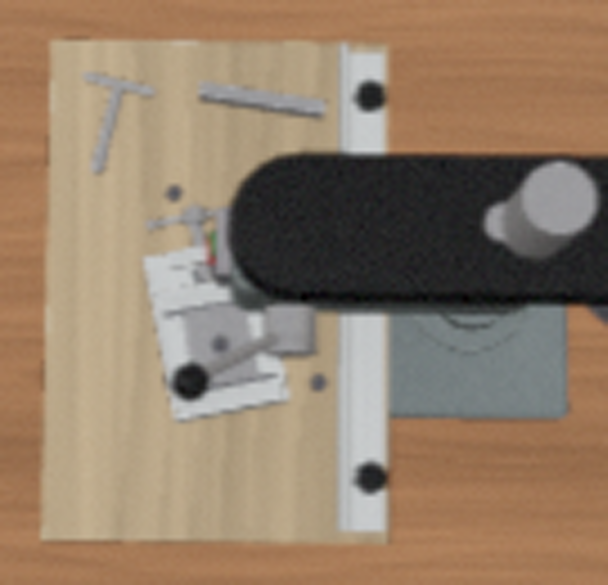

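```bash
cat > h.py <<'E'
import numpy as np
def ray(s,u,v,z):
    T=s["cam_to_world"];d=T[:3,:3]@[(u-s["cx"])/s["fx"],(v-s["cy"])/s["fy"],1]
    return T[:3,3]+d*(z-T[2,3])/d[2]
def proj(s,P):
    T=s["cam_to_world"];p=(np.atleast_2d(P)-T[:3,3])@T[:3,:3]
    return np.c_[s["fx"]*p[:,0]/p[:,2]+s["cx"],s["fy"]*p[:,1]/p[:,2]+s["cy"]]
E
python3 - <<'E'
import pickle;from h import *
np.set_printoptions(precision=4,suppress=True)
D=pickle.load(open("d0.pkl","rb"))
T=lambda u,v,z:ray(D["top"],275+(u+.5)/4.5-.5,135+(v+.5)/4.5-.5,z)
S=lambda u,v,z:ray(D["side"],220+(u+.5)/4.6-.5,170+(v+.5)/4.6-.5,z)
for n,f,u,v,z in[("tbl +x+y",T,50,42,.037),("+x-y",T,388,45,.037),("-x-y",T,387,541,.037),("-x+y",T,42,540,.037),
 ("s -x-y",S,748,238,.037),("s -x+y",S,620,494,.037),("s +x+y",S,28,318,.037),
 ("hole",T,220,343,.08),("s hole",S,473,233,.08),("v+x+y",T,145,257,.065),("v-x+y",T,180,420,.077),("v-x-y",T,288,398,.077),
 ("s v+x+y",S,335,285,.065),("s bot",S,335,312,.037),("s bot -x",S,530,338,.037),("knob",T,190,382,.281),
 ("fence foot+x T",T,342,45,.072),("fence -x T",T,341,530,.072),("s fence foot-x",S,716,256,.037),("key",T,98,170,.04),("key2",T,90,75,.04),("key3",T,152,92,.04),("strip",T,202,92,.057),("strip2",T,324,108,.057),("nose",S,428,158,.09)]:
  print(n,f(u,v,z))
E
```

```text
tbl +x+y [0.8051 0.1284 0.037 ]
+x-y [ 0.8068 -0.1429  0.037 ]
-x-y [ 0.4112 -0.1431  0.037 ]
-x+y [0.4082 0.1249 0.037 ]
s -x-y [ 0.4091 -0.1341  0.037 ]
s -x+y [0.4049 0.1312 0.037 ]
s +x+y [0.8003 0.1321 0.037 ]
hole [ 0.5593 -0.0109  0.08  ]
s hole [ 0.5566 -0.0109  0.08  ]
v+x+y [0.6273 0.0481 0.065 ]
v-x+y [0.5001 0.0187 0.077 ]
v-x-y [ 0.5181 -0.0635  0.077 ]
s v+x+y [0.6217 0.0554 0.065 ]
s bot [0.626  0.0483 0.037 ]
s bot -x [0.5033 0.0223 0.037 ]
knob [0.5104 0.0101 0.281 ]
fence foot+x T [ 0.7968 -0.1035  0.072 ]
fence -x T [ 0.4185 -0.1049  0.072 ]
s fence foot-x [ 0.4226 -0.1063  0.037 ]
key [0.7006 0.0875 0.04  ]
key2 [0.7777 0.0955 0.04  ]
key3 [0.7646 0.0458 0.04  ]
strip [0.7611 0.0058 0.057 ]
strip2 [ 0.7496 -0.0906  0.057 ]
nose [ 0.611  -0.0629  0.09  ]
```

{"method": "step_arm", "body": {
  "steps": [
    [0,0,0,0,0,8.8,0],
    [0,0,0,0,0,8.8,0],
    [0,0,0,0,0,8.7,0],
    [0,0,0,0,10,0,0],
    [0,0,0,0,10,0,0],
    [0,0,0,0,10,0,0],
    [1,-5,0.7,0,0,0,0],
    [1,-5,0.7,0,0,0,0]
  ]
}}

```text
clock: 1.1
tool_pos: [0.2995, -0.4601, 0.2529]
eef_rot: [0.966, -0.002, 0.259, -0.0]
contact_force: [2.0, 0.6, -0.1]
opening: 0.502
finger_force: 0.0
```

{"method": "step_arm", "body": {
  "steps": [
    [1,-5,0.7,0,0,0,0],
    [1,-5,0.7,0,0,0,0],
    [1,-5,0.7,0,0,0,0],
    [1,-5,0.7,0,0,0,0],
    [1,-5,0.7,0,0,0,0],
    [1,-5,0.7,0,0,0,0],
    [0.5,-5,0.5,0,0,0,0],
    [0,0,0,0,0,0,0]
  ]
}}

```text
clock: 2.1
tool_pos: [0.3818, -0.1513, 0.3026]
eef_rot: [0.971, 0.011, 0.238, -0.022]
contact_force: [-0.1, -0.8, -0.1]
opening: 0.497
finger_force: 0.0
```

```bash
cat >> h.py <<'E'
from scipy.spatial.transform import Rotation as R
def tool(deg,yaw=0):  # x-pusher: tilt deg back
    return None
def st(r):
    s=r.get_state();M=R.from_quat(s["eef_rot"]).as_matrix()
    print("t",s["clock"],"tcp",s["tool_pos"],"tip",s["tool_pos"]+.017*M[:,2],"F",s["contact_force"],"op",s["opening"],"\nq",s["q"]);print(M)
    return s,M
def go(r,target,Mt=None): # tip target -> tool-axes shift (cm), remaining turn (deg)
    s,M=st(r)
    tip=s["tool_pos"]+.017*M[:,2]
    print("shift cm",M.T@(np.array(target)-tip)*100)
    if Mt is not None: print("turn",R.from_matrix(M.T@Mt).as_rotvec(degrees=True))
def xpush(t,yaw=0):
    t=np.radians(t);return R.from_euler("z",yaw,degrees=True).as_matrix()@np.array([[np.cos(t),0,np.sin(t)],[0,-1,0],[np.sin(t),0,-np.cos(t)]])
def ypush(t):
    return R.from_euler("z",-90,degrees=True).as_matrix()@xpush(t)
np.set_printoptions(precision=4,suppress=True)
E
python3 - <<'E'
from h import *;from plant import r
go(r,[.46,-.03,.15],xpush(30));go(r,[.46,-.03,.06],xpush(30))
import pickle;D=pickle.load(open("d0.pkl","rb"))
S=lambda u,v:(220+(u+.5)/4.6-.5,170+(v+.5)/4.6-.5)
print("bolt px",S(678,182)); print([ (z,proj(D["side"],[.46,-.125,z])) for z in(.05,.07,.09,.1)])
E
```

```text
t 2.1 tcp [ 0.3818 -0.1513  0.3026] tip [ 0.3896 -0.1505  0.2876] F [-0.128  -0.8453 -0.0932] op 0.49681489374582577 
q [ 0.9197  0.2985 -0.6212  2.4354 -0.9996  0.0442 -0.1992]
[[ 0.8864  0.0321  0.4618]
 [ 0.0107 -0.9987  0.0489]
 [ 0.4627 -0.0384 -0.8857]]
shift cm [  0.0011 -11.2819  16.0245]
turn [-2.8156  2.4482  0.5514]
t 2.1 tcp [ 0.3818 -0.1513  0.3026] tip [ 0.3896 -0.1505  0.2876] F [-0.128  -0.8453 -0.0932] op 0.49681489374582577 
q [ 0.9197  0.2985 -0.6212  2.4354 -0.9996  0.0442 -0.1992]
[[ 0.8864  0.0321  0.4618]
 [ 0.0107 -0.9987  0.0489]
 [ 0.4627 -0.0384 -0.8857]]
shift cm [ -4.1637 -10.9361  23.9955]
turn [-2.8156  2.4482  0.5514]
bolt px (367.0, 209.17391304347825)
[(0.05, array([[365.7482, 215.5421]])), (0.07, array([[366.1619, 210.2186]])), (0.09, array([[366.5821, 204.811 ]])), (0.1, array([[366.7946, 202.0751]]))]
```

{"method": "step_arm", "body": {
  "steps": [
    [1,-4,0,3,-9,0,1],
    [1,-5,0,0,-9,0,1],
    [1,-5,0,0,-9,0,1],
    [0,-5,0,0,0,0,1],
    [0,-5,0,0,0,0,1],
    [0,-5,0,0,0,0,1],
    [0,-5,0,0,0,0,1],
    [0,0,0,0,0,0,1]
  ]
}}

```text
clock: 3.1
tool_pos: [0.3906, 0.078, 0.3112]
eef_rot: [0.986, 0.022, 0.16, -0.049]
contact_force: [0.0, -1.2, -0.8]
opening: 0.003
finger_force: 0.0
```

```bash
python3 - <<'E'
from h import *;from plant import r
go(r,[.56,.15,.15],ypush(35))
E
```

```text
t 3.1 tcp [0.3906 0.078  0.3112] tip [0.3959 0.0798 0.2952] F [ 0.0264 -1.1782 -0.7921] op 0.003164899672871986 
q [-0.6194  0.221   0.3964  2.4035 -0.5121  0.2255 -1.2896]
[[ 0.9481  0.0591  0.3124]
 [ 0.0276 -0.9942  0.1043]
 [ 0.3167 -0.0902 -0.9442]]
shift cm [11.153  -4.6994 19.5644]
turn [-45.8026  16.8405  81.9143]
```

{"method": "step_arm", "body": {
  "steps": [
    [3.3,-3.8,1.5,0,-5,0,1],
    [3.3,-3.8,0.8,0,-5,0,1],
    [3.3,-3.8,0.5,5,-5,0,1],
    [0,0,0,0,0,10,1],
    [0,0,0,0,0,10,1],
    [0,0,0,0,0,10,1],
    [0,0,0,0,0,10,1],
    [0,0,0,0,0,0,1]
  ]
}}

```text
clock: 4.1
tool_pos: [0.4895, 0.1899, 0.3174]
eef_rot: [0.944, -0.317, -0.003, -0.094]
contact_force: [-0.3, -0.3, -0.4]
opening: 0.007
finger_force: 0.0
```

```bash
python3 - <<'E'
from h import *;from plant import r
go(r,[.56,.15,.15],ypush(35))
E
```

```text
t 4.1 tcp [0.4895 0.1899 0.3174] tip [0.4904 0.1929 0.3007] F [-0.3269 -0.3047 -0.3907] op 0.006701988580059649 
q [-0.7822  0.5097  0.6526  1.9075 -0.6515  0.8335 -1.9761]
[[ 0.7986 -0.5996  0.0531]
 [-0.5983 -0.781   0.1789]
 [-0.0658 -0.1746 -0.9824]]
shift cm [ 9.1169  1.8081 14.4044]
turn [-23.5908  40.5501  49.0161]
```

{"method": "step_arm", "body": {
  "steps": [
    [0,0,0,0,0,-10,1],
    [0,0,0,0,0,-10,1],
    [0,0,0,0,0,-10,1],
    [0,0,0,0,0,-10,1],
    [0,0,0,0,0,-10,1],
    [0,0,0,0,0,-10,1],
    [0,0,0,0,0,-10,1],
    [0,0,0,0,0,-10,1]
  ]
}}

```text
clock: 5.1
tool_pos: [0.4892, 0.1909, 0.3179]
eef_rot: [0.925, 0.368, 0.058, -0.074]
contact_force: [0.0, -1.0, -0.3]
opening: 0.005
finger_force: 0.0
```

{"method": "step_arm", "body": {
  "steps": [
    [0,0,0,0,0,-10,1],
    [0,0,0,0,0,-10,1],
    [0,0,0,0,0,-10,1],
    [0,0,0,0,0,-10,1],
    [0,0,0,0,0,0,1]
  ]
}}

```text
clock: 5.72
tool_pos: [0.4891, 0.191, 0.318]
eef_rot: [0.746, 0.659, 0.08, -0.05]
contact_force: [0.1, 0.2, -0.5]
opening: 0.006
finger_force: 0.0
```

```bash
cat >> h.py <<'E'
def yp(t): return ypush(t)@np.diag([-1,-1,1])
E
python3 - <<'E'
from h import *;from plant import r
go(r,[.56,.15,.15],yp(35))
E
```

```text
t 5.725 tcp [0.4891 0.191  0.318 ] tip [0.4901 0.1941 0.3013] F [ 0.0615  0.1635 -0.4847] op 0.005640002073483338 
q [-0.3978  0.4367  0.0379  1.8893 -0.2549  0.7162 -0.3042]
[[ 0.119   0.9915  0.0533]
 [ 0.9754 -0.1267  0.1805]
 [ 0.1858  0.0305 -0.9821]]
shift cm [-6.2798  7.0322 14.4375]
turn [  0.1789 -45.5326  -7.69  ]
```

{"method": "step_arm", "body": {
  "steps": [
    [0,0,0,0,-9,-1.5,1],
    [0,0,0,0,-9,-1.5,1],
    [0,0,0,0,-9,-1.5,1],
    [0,0,0,0,-9,-1.5,1],
    [0,0,0,0,-9,-1.5,1],
    [0,0,0,0,0,0,1]
  ]
}}

```text
clock: 6.48
tool_pos: [0.4879, 0.1952, 0.3158]
eef_rot: [0.674, 0.676, -0.209, 0.21]
contact_force: [0.3, -0.5, 0.7]
opening: 0.005
finger_force: 0.0
```

```bash
python3 - <<'E'
from h import *;from plant import r
go(r,[.49,.05,.15],yp(38))
E
```

```text
t 6.475 tcp [0.4879 0.1952 0.3158] tip [0.488  0.1856 0.3017] F [ 0.2745 -0.45    0.7399] op 0.005246076023540486 
q [-0.9199  0.6873  0.3522  1.6189  0.2826  1.2362 -0.7443]
[[-0.0016  1.      0.0028]
 [ 0.8242  0.0029 -0.5663]
 [-0.5663  0.0014 -0.8242]]
shift cm [-2.5804  0.1449 20.183 ]
turn [ 0.1608 -3.5105  0.0866]
```

{"method": "step_arm", "body": {
  "steps": [
    [2,-0.8,5,0,-3.5,0,1],
    [2,-0.8,5,0,0,0,1],
    [2,-0.7,5,0,0,0,1],
    [2,0,5,0,0,0,1],
    [0,0,0,0,0,0,1]
  ]
}}

```text
clock: 7.1
tool_pos: [0.4651, 0.1324, 0.1093]
eef_rot: [0.67, 0.666, -0.232, 0.231]
contact_force: [-0.9, 0.8, 0.2]
opening: 0.004
finger_force: 0.0
```

```bash
python3 - <<'E'
from h import *;from plant import r
go(r,[.465,-.008,.058],yp(38))
E
```

```text
t 7.1 tcp [0.4651 0.1324 0.1093] tip [0.465  0.1219 0.096 ] F [-0.8967  0.7565  0.1981] op 0.0036764112308104893 
q [-0.8896  0.9826  0.3557  1.8872  0.3412  0.7484 -0.9331]
[[ 0.005   1.     -0.0034]
 [ 0.7862 -0.006  -0.618 ]
 [-0.618   0.0004 -0.7862]]
shift cm [-7.8676  0.0762 11.0153]
turn [-0.1959  0.1688 -0.2852]
```

{"method": "step_arm", "body": {
  "steps": [
    [-2.6,0,3.7,0,0,0,1],
    [-2.6,0,3.7,0,0,0,1],
    [-2.6,0,3.6,0,0,0,1],
    [0,0,0,0,0,0,1],
    [0,1,0,0,0,0,1],
    [0,0.5,0,0,0,0,1],
    [0,0.5,0,0,0,0,1],
    [0,0.5,0,0,0,0,1]
  ]
}}

```text
clock: 8.1
tool_pos: [0.4893, 0.0066, 0.0722]
eef_rot: [0.669, 0.668, -0.231, 0.231]
contact_force: [-6.8, 2.5, 4.5]
opening: 0.008
finger_force: 3.4
```

{"method": "step_arm", "body": {
  "steps": [
    [0,0.5,0,0,0,0,1],
    [0,0.5,0,0,0,0,1],
    [0,0.5,0,0,0,0,1],
    [0,0.5,0,0,0,0,1],
    [0,0.5,0,0,0,0,1],
    [0,0.5,0,0,0,0,1],
    [0,0.5,0,0,0,0,1],
    [0,0,0,0,0,0,1]
  ]
}}

```text
clock: 9.1
tool_pos: [0.525, 0.0065, 0.0722]
eef_rot: [0.669, 0.668, -0.23, 0.231]
contact_force: [-4.3, 0.8, 3.0]
opening: 0.003
finger_force: 2.5
```

```bash
cat >> h.py <<'E'
import cv2
def pic(r,n,name,x0,x1,y0,y1,k):
    s=r.snapshot(n);cv2.imwrite(f"pics/{name}.png",cv2.resize(s["pixels"][y0:y1,x0:x1,::-1],None,fx=k,fy=k,interpolation=2));return s
E
python3 - <<'E'
from h import *;from plant import r
import pickle
st(r);s=pic(r,"side","c3",220,390,170,280,4.6);pickle.dump(s,open("d1.pkl","wb"))
E
```

```text
t 9.1 tcp [0.525  0.0065 0.0722] tip [ 0.525  -0.004   0.0588] F [-4.2825  0.8234  2.9885] op 0.0030995173503606944 
q [-0.6778  1.0626  0.4175  1.9066  0.4698  0.5501 -0.8573]
[[ 0.0023  1.     -0.0001]
 [ 0.7871 -0.0018 -0.6168]
 [-0.6168  0.0013 -0.7871]]
```

View pics/c3.png

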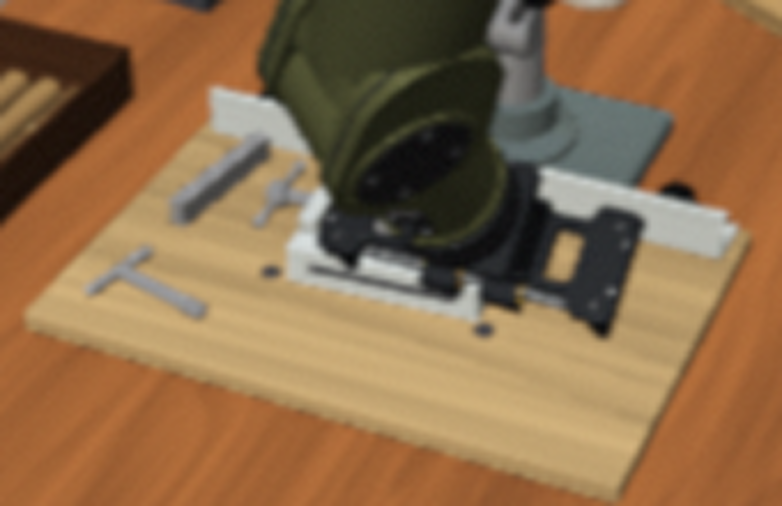

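```bash
python3 - <<'E'
import pickle;from h import *
s=pickle.load(open("d1.pkl","rb"))
S=lambda u,v,z:ray(s,220+(u+.5)/4.6-.5,170+(v+.5)/4.6-.5,z)
a=S(473,320,.037);b=S(290,280,.037);d=b-a;print(a,b,np.hypot(*d[:2]),np.degrees(np.arctan2(d[1],d[0])))
E
```

```text
[0.5428 0.0202 0.037 ] [0.6672 0.0304 0.037 ] 0.12479282624768467 4.6481899599133705
```

{"method": "step_arm", "body": {
  "steps": [
    [0,0.4,0,0,0,0,1],
    [0,0.4,0,0,0,0,1],
    [0,0,0,0,0,0,1],
    [0,-1,0,0,0,0,1],
    [2,-1,-3,0,0,0,0],
    [2,0,-3,0,0,0,0],
    [2,0,-3,0,0,0,0],
    [0,0,0,0,0,0,0]
  ]
}}

```text
clock: 10.15
tool_pos: [0.5154, 0.1136, 0.1056]
eef_rot: [0.668, 0.67, -0.226, 0.231]
contact_force: [0.2, -0.1, -0.4]
opening: 0.433
finger_force: 0.0
```

```bash
python3 - <<'E'
from h import *;from plant import r
import pickle
go(r,[.625,.05,.052],yp(38));s=pic(r,"side","c4",220,390,170,280,4.6);pickle.dump(s,open("d1.pkl","wb"))
E
```

```text
t 10.15 tcp [0.5154 0.1136 0.1056] tip [0.5156 0.1032 0.0921] F [ 0.1801 -0.1188 -0.4284] op 0.4330634890019687 
q [-0.8062  1.0031  0.3533  1.8003  0.3741  0.7663 -0.8752]
[[-0.0003  1.      0.0086]
 [ 0.791   0.0055 -0.6117]
 [-0.6118  0.0066 -0.791 ]]
shift cm [-1.755  10.8882  6.5206]
turn [ 0.4945 -0.2831  0.0158]
```

View pics/c4.png

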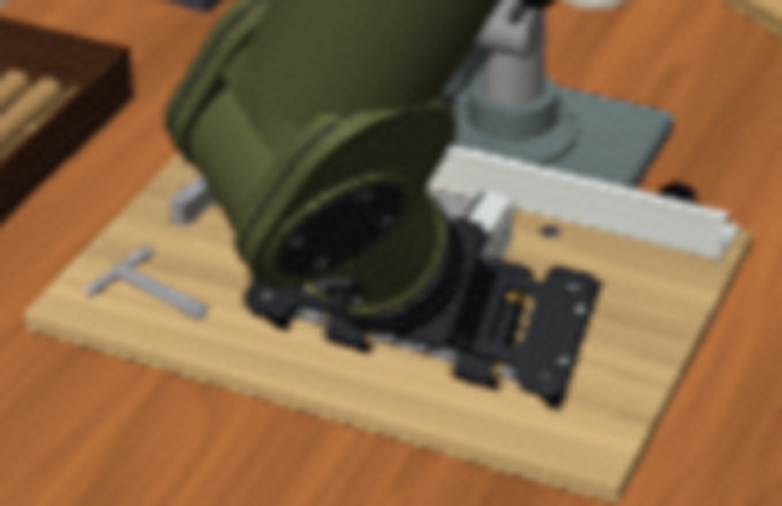

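{"method": "step_arm", "body": {
  "steps": [
    [0,5.3,0,0,0,0,-0.5],
    [0,5.3,0,0,0,0,-0.5],
    [-0.4,0,2.8,0.5,0,0,-0.5],
    [-0.4,0,2.9,0,0,0,-0.5],
    [0,0,0,0,0,0,-0.5]
  ]
}}

```text
clock: 10.82
tool_pos: [0.6185, 0.0633, 0.0653]
eef_rot: [0.671, 0.665, -0.235, 0.228]
contact_force: [-0.5, -0.0, 0.7]
opening: 0.748
finger_force: 0.0
```

```bash
python3 - <<'E'
from h import *;from plant import r
go(r,[.622,.0,.05],yp(38))
E
```

```text
t 10.825 tcp [0.6185 0.0633 0.0653] tip [0.6183 0.0528 0.052 ] F [-0.5348 -0.0148  0.6775] op 0.7480452658480952 
q [-0.629   1.127   0.3418  1.5435  0.386   0.8454 -0.7455]
[[ 0.0042  0.9999 -0.0118]
 [ 0.7849 -0.0106 -0.6196]
 [-0.6196 -0.0066 -0.7849]]
shift cm [-4.0211  0.4316  3.4197]
turn [-0.6757  0.288  -0.245 ]
```

{"method": "step_arm", "body": {
  "steps": [
    [-0.7,0.2,0.75,-0.8,0,-0.2,-0.5],
    [-0.39,0,0.31,0,0,0,-0.5],
    [-0.39,0,0.31,0,0,0,-0.5],
    [-0.39,0,0.31,0,0,0,-0.5],
    [-0.39,0,0.31,0,0,0,-0.5],
    [-0.39,0,0.31,0,0,0,-0.5],
    [-0.39,0,0.31,0,0,0,-0.5],
    [0,0,0,0,0,0,-0.5]
  ]
}}

```text
clock: 11.82
tool_pos: [0.6233, 0.0293, 0.0644]
eef_rot: [0.667, 0.67, -0.226, 0.233]
contact_force: [0.6, 3.7, 0.7]
opening: 0.751
finger_force: 2.1
```

```bash
python3 - <<'E'
from h import *;from plant import r
go(r,[.622,-.008,.05],yp(38))
E
```

```text
t 11.825 tcp [0.6233 0.0293 0.0644] tip [0.6235 0.0189 0.051 ] F [0.6449 3.7076 0.6587] op 0.750885841496237 
q [-0.5941  1.1179  0.36    1.5947  0.4225  0.7613 -0.7363]
[[-0.0008  0.9999  0.0108]
 [ 0.7897  0.0072 -0.6135]
 [-0.6135  0.008  -0.7896]]
shift cm [-2.0611 -0.1727  1.7233]
turn [ 0.6167 -0.1543  0.0423]
```

{"method": "step_arm", "body": {
  "steps": [
    [-0.39,0,0.31,0,0,0,-0.5],
    [-0.39,0,0.31,0,0,0,-0.5],
    [-0.39,0,0.31,0,0,0,-0.5],
    [-0.39,0,0.31,0,0,0,-0.5],
    [-0.24,0,0.19,0,0,0,-0.5],
    [0,0,0,0,0,0,-0.5]
  ]
}}

```text
clock: 12.58
tool_pos: [0.623, 0.006, 0.0642]
eef_rot: [0.667, 0.67, -0.226, 0.233]
contact_force: [0.0, 3.7, 2.1]
opening: 0.752
finger_force: 2.3
```

Tip y ≈ -0.0045; small steps until the force rises.

{"method": "step_arm", "body": {
  "steps": [
    [-0.16,0,0.12,0,0,0,-0.5],
    [-0.08,0,0.06,0,0,0,-0.5],
    [0,0,0,0,0,0,-0.5]
  ]
}}

```text
clock: 12.95
tool_pos: [0.6231, 0.0034, 0.0642]
eef_rot: [0.667, 0.67, -0.226, 0.233]
contact_force: [0.6, 5.3, 3.6]
opening: 0.748
finger_force: 2.9
```

{"method": "step_arm", "body": {
  "steps": [
    [-0.12,0,0.09,0,0,0,-0.5],
    [-0.12,0,0.09,0,0,0,-0.5],
    [0,0,0,0,0,0,-0.5]
  ]
}}

```text
clock: 13.32
tool_pos: [0.6232, 0.0025, 0.0641]
eef_rot: [0.667, 0.671, -0.225, 0.232]
contact_force: [-1.5, 11.2, 6.2]
opening: 0.75
finger_force: 5.3
```

{"method": "step_arm", "body": {
  "steps": [
    [0.8,0,-0.6,0,0,0,-0.5],
    [2.4,-4,-3,0,0,0,0],
    [4,-5,-4,0,0,0,1],
    [4,-5,-3,0,0,0,1],
    [4,-5,-3,0,0,0,1],
    [0,0,0,0,0,0,1]
  ]
}}

```text
clock: 14.08
tool_pos: [0.4481, 0.1844, 0.0747]
eef_rot: [0.664, 0.673, -0.228, 0.232]
contact_force: [-0.0, -0.8, 0.4]
opening: 0.208
finger_force: 0.0
```

```bash
python3 - <<'E'
from h import *;from plant import r
import pickle
go(r,[.5,-.03,.058],yp(38));s=pic(r,"side","c5",240,390,180,260,5.3);pickle.dump(s,open("d1.pkl","wb"))
E
```

```text
t 14.075 tcp [0.4481 0.1844 0.0747] tip [0.4482 0.1739 0.0613] F [-0.0057 -0.7719  0.4334] op 0.20817671311757302 
q [-0.9576  1.0442  0.3183  1.8397  0.306   0.7612 -0.99  ]
[[-0.0097  0.9999  0.0091]
 [ 0.7887  0.0133 -0.6146]
 [-0.6147  0.0012 -0.7888]]
shift cm [-15.9331   4.9038  12.8422]
turn [ 0.5234 -0.0737  0.556 ]
```

View pics/c5.png

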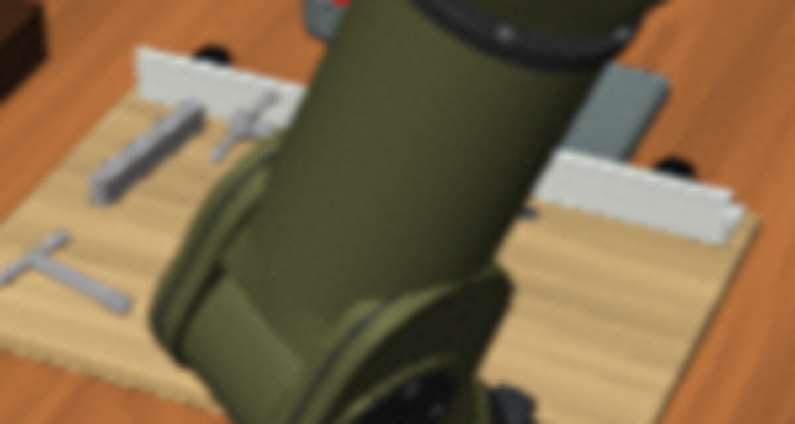

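```bash
python3 - <<'E'
from h import *;from plant import r
import pickle
s=pic(r,"top","c6",295,375,170,260,6);w=r.snapshot("wrist");pickle.dump((s,w),open("d2.pkl","wb"))
a=cv2.imread("pics/c6.png");b=w["pixels"][:,:,::-1];b=cv2.resize(b,(320,200))
c=np.zeros((540,800,3),np.uint8);c[:,:480]=a;c[:200,480:]=b
cv2.imwrite("pics/c6.png",c)
E
```

```text
(no output)
```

View pics/c6.png

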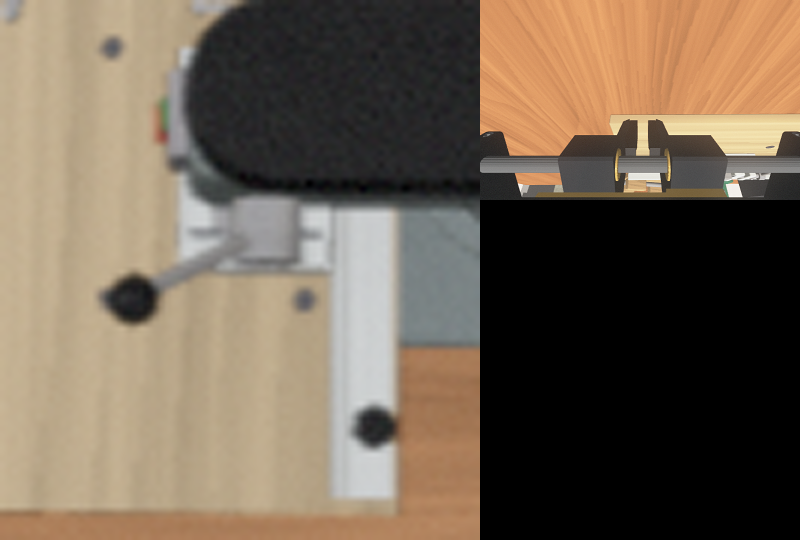

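```bash
python3 - <<'E'
from h import *
import pickle
s,w=pickle.load(open("d2.pkl","rb"))
C=lambda u,v,z:ray(s,295+(u+.5)/6-.5,170+(v+.5)/6-.5,z)[:2]
a=cv2.resize(s["pixels"][170:260,295:375].mean(2),None,fx=6,fy=6,interpolation=2)
for u0,u1,v0,v1 in((185,225,240,290),(302,326,240,290),(340,352,470,520)):
    p=a[v0:v1,u0:u1].mean(1);print(v0,p[::3].astype(int))
print("jaw",C(200,270,.077),C(200,270,.037),"fence",C(350,498,.072),"knob",C(133,299,.281),"hubend",C(265,264,.222),"fence line",C(330,300,.072),C(330,490,.072),"vice+y",C(179,240,.065),"tbl -x",C(345,513,.037))
E
```

```text
240 [183 190 186 175 166 154 144 136 134 132 129 132 141 151 155 157 157]
240 [175 195 198 196 196 196 197 193 187 172 151 137 144 153 156 153 146]
470 [193 193 193 194 194 194 194 194 193 182 169 162 161 159 158 148 137]
jaw [ 0.5468 -0.0264] [ 0.551  -0.0271] fence [ 0.418  -0.1136] knob [0.5106 0.0104] hubend [ 0.5354 -0.0575] fence line [ 0.5311 -0.1015] [ 0.4224 -0.1021] vice+y [ 0.5654 -0.0142] tbl -x [ 0.4099 -0.1133]
```

{"method": "step_arm", "body": {
  "steps": [
    [0,3,0,0,-5,0,1],
    [0,3.2,0,0.5,-5,0.5,1],
    [0,0,0,0,0,0,1]
  ]
}}

```text
clock: 14.6
tool_pos: [0.5165, 0.1784, 0.0757]
eef_rot: [0.65, 0.641, -0.287, 0.29]
contact_force: [-0.5, -0.3, 1.1]
opening: 0.005
finger_force: 0.0
```

```bash
python3 - <<'E'
from h import *;from plant import r
go(r,[.51,-.060,.059],yp(48))
E
```

```text
t 14.6 tcp [0.5165 0.1784 0.0757] tip [0.5165 0.1657 0.0643] F [-0.4673 -0.2605  1.0822] op 0.005220787538871574 
q [-0.931   1.1652  0.3762  1.5838  0.3274  1.0185 -0.9459]
[[ 0.0134  0.9999 -0.0012]
 [ 0.6676 -0.0098 -0.7444]
 [-0.7444  0.0092 -0.6677]]
shift cm [-14.6848  -0.4314  17.1599]
turn [-0.0658  0.1106 -0.7652]
```

{"method": "step_arm", "body": {
  "steps": [
    [-3.1,-0.2,3.6,0,0,-0.7,1],
    [-3.1,-0.2,3.6,0,0,0,1],
    [-3.1,-0.2,3.6,0,0,0,1],
    [-2.7,0,3.2,0,0,0,1],
    [-1.6,0,1.9,0,0,0,1],
    [-1.1,0,1.3,0,0,0,1],
    [0,0,0,0,0,0,1]
  ]
}}

```text
clock: 15.48
tool_pos: [0.5069, -0.0475, 0.0711]
eef_rot: [0.646, 0.646, -0.289, 0.287]
contact_force: [0.1, 0.3, -0.3]
opening: 0.009
finger_force: 0.0
```

```bash
python3 - <<'E'
from h import *;from plant import r
go(r,[.5405,-.060,.059],yp(48))
E
```

```text
t 15.475 tcp [ 0.5069 -0.0475  0.0711] tip [ 0.5068 -0.0602  0.0597] F [ 0.0818  0.2959 -0.3056] op 0.00867348306866061 
q [-0.7322  1.1652  0.532   1.9629  0.556   0.5226 -0.9527]
[[-0.001   1.     -0.0034]
 [ 0.6683 -0.0018 -0.7439]
 [-0.7439 -0.003  -0.6682]]
shift cm [0.0608 3.3662 0.0233]
turn [-0.1942  0.0678  0.0587]
```

Push +x to about 8 mm past expected contact, then fine.

{"method": "step_arm", "body": {
  "steps": [
    [0,0.8,0,0,0,0,1],
    [0,0.8,0,0,0,0,1],
    [0,0.3,0,0,0,0,1]
  ]
}}

```text
clock: 15.85
tool_pos: [0.5278, -0.0449, 0.0703]
eef_rot: [0.645, 0.647, -0.287, 0.287]
contact_force: [-1.0, 0.2, 0.4]
opening: 0.004
finger_force: 0.0
```

{"method": "step_arm", "body": {
  "steps": [
    [0,0.3,0,0,0,0,1],
    [0,0.3,0,0,0,0,1],
    [0,0.3,0,0,0,0,1],
    [0,0.2,0,0,0,0,1],
    [0,0,0,0,0,0,1]
  ]
}}

```text
clock: 16.48
tool_pos: [0.5337, -0.0457, 0.0703]
eef_rot: [0.645, 0.646, -0.291, 0.285]
contact_force: [-8.9, 5.3, 4.5]
opening: 0.004
finger_force: 4.8
```

```bash
cat > m.py <<'E'
from h import *;from plant import r
import pickle
go(r,[.5405,-.060,.059],yp(48))
s=r.snapshot("top");pickle.dump(s,open("d3.pkl","wb"))
a=cv2.resize(s["pixels"][170:260,295:375].mean(2),None,fx=6,fy=6,interpolation=2)
for u0,u1 in((187,205),(302,326)):
    p=a[190:290,u0:u1].mean(1);print(u0,p[::3].astype(int))
E
python3 m.py
```

```text
t 16.475 tcp [ 0.5337 -0.0457  0.0703] tip [ 0.5336 -0.0584  0.0589] F [-8.8943  5.3155  4.4636] op 0.003522793133967357 
q [-0.6963  1.1646  0.5082  1.88    0.544   0.5927 -0.9082]
[[-0.0051  1.     -0.0076]
 [ 0.6678 -0.0022 -0.7443]
 [-0.7443 -0.0089 -0.6678]]
shift cm [-0.1154  0.6903  0.1093]
turn [-0.4333  0.1026  0.2928]
187 [ 86  91 117 148 179 192 202 202 202 202 191 175 138 100  69  63  58  59
  59  58  68  83 105 121 131 130 123 114  97  83  68  61  56  57]
302 [ 27  40  57  67  97 129 166 186 201 201 201 200 185 163 156 168 182 190
 196 196 197 197 197 198 189 176 159 146 142 150 155 156 151 143]
```

{"method": "step_arm", "body": {
  "steps": [
    [0,0.2,0,0,0,0,1],
    [0,0.2,0,0,0,0,1],
    [0,0,0,0,0,0,1]
  ]
}}

```text
clock: 16.9
tool_pos: [0.5378, -0.0457, 0.0703]
eef_rot: [0.645, 0.646, -0.291, 0.285]
contact_force: [-10.1, 5.5, 3.8]
opening: 0.004
finger_force: 4.7
```

```bash
python3 m.py
```

```text
t 16.9 tcp [ 0.5378 -0.0457  0.0703] tip [ 0.5377 -0.0584  0.0589] F [-10.1066   5.4942   3.8101] op 0.0036193594116174068 
q [-0.6913  1.1648  0.5058  1.8683  0.5426  0.6013 -0.9023]
[[-0.0051  1.     -0.0074]
 [ 0.6678 -0.0021 -0.7443]
 [-0.7443 -0.0087 -0.6678]]
shift cm [-0.114   0.2814  0.1141]
turn [-0.425   0.0996  0.2891]
187 [ 88  99 126 152 179 192 201 203 187 166 125  89  62  62  62  64  64  64
  62  59  67  82 104 120 131 129 123 115  99  83  65  55  47  46]
302 [ 23  36  54  66  97 129 167 187 202 203 182 150 142 162 182 190 196 196
 197 198 199 201 177 139 122 135 146 151 155 156 156 156 151 142]
```

{"method": "step_arm", "body": {
  "steps": [
    [0,0.2,0,0,0,0,1],
    [0,0.1,0,0,0,0,1],
    [0,0,0,0,0,0,1],
    [0,-0.8,0,0,0,0,1],
    [0,-1,0,0,0,0,1],
    [2,0,-2.2,0,0,0,1],
    [4,0,-4.4,0,0,0,1],
    [4,0,-4.4,0,0,0,1]
  ]
}}

```text
clock: 17.95
tool_pos: [0.5262, 0.1041, 0.0699]
eef_rot: [0.645, 0.646, -0.288, 0.287]
contact_force: [1.9, 0.9, -1.0]
opening: 0.001
finger_force: 0.0
```

{"method": "step_arm", "body": {
  "steps": [
    [4,-2,-4.4,0,0,0,1],
    [3,-2,-3.4,0,0,0,1],
    [0,0,0,0,0,0,1]
  ]
}}

```text
clock: 18.32
tool_pos: [0.4846, 0.213, 0.0684]
eef_rot: [0.643, 0.65, -0.286, 0.286]
contact_force: [0.5, -0.3, -0.5]
opening: 0.004
finger_force: 0.0
```

```bash
python3 m.py; python3 - <<'E'
import pickle;from h import *
s=pickle.load(open("d3.pkl","rb"))
cv2.imwrite("pics/c7.png",cv2.resize(s["pixels"][185:245,310:370,::-1],None,fx=9,fy=9,interpolation=2))
E
```

```text
t 18.325 tcp [0.4846 0.213  0.0684] tip [0.4847 0.2004 0.057 ] F [ 0.493  -0.305  -0.5076] op 0.0037117664951739674 
q [-0.9898  1.1658  0.3475  1.5944  0.3035  1.0334 -0.977 ]
[[-0.0092  1.      0.0037]
 [ 0.6727  0.0089 -0.7398]
 [-0.7398 -0.0043 -0.6728]]
shift cm [-17.7185   5.3482  19.1472]
turn [ 0.2123 -0.2823  0.528 ]
187 [107 113 133 157 183 196 205 206 190 164 160 178 194 198 203 203 204 203
 204 205 185 155 134 133 131 129 127 125 129 137 145 149 152 152]
302 [ 28  40  56  66  97 129 167 188 187 164 151 155 169 185 197 197 198 198
 199 200 184 161 140 133 136 148 156 156 156 156 156 156 151 143]
```

View pics/c7.png

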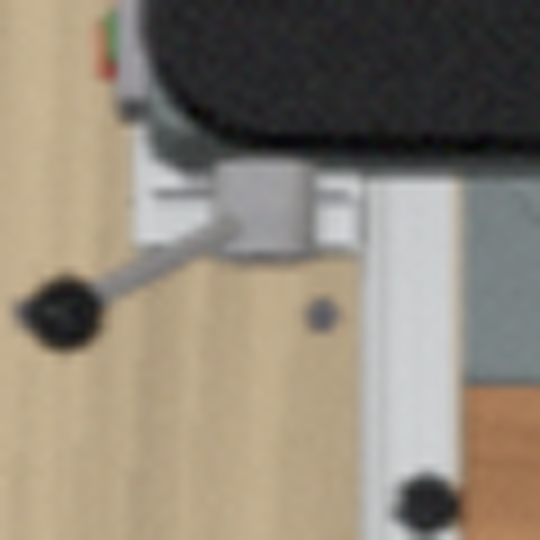

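```bash
cat > k.py <<'E'
from h import *;from plant import r
import sys
s,M=st(r)
p=s["tool_pos"]
D0=np.array([.6085,-.0608,0])
def K(a): f=np.pi/4-a; return D0+[-.098,.1*np.cos(f),.21+.1*np.sin(f)]
for a in(0,.3,.6,.8,1.,1.15): print(a,"knob in tool cm",M.T@(K(a)-p)*100)
print("dist",np.linalg.norm((K(0)-p)))
E
python3 k.py; python3 - <<'E'
from h import *;import pickle
s=pickle.load(open("d3.pkl","rb"))
C=lambda u,v,z:ray(s,295+(u+.5)/6-.5,170+(v+.5)/6-.5,z)[:2]
print(C(196,251.6,.077),C(314,252.3,.077),C(196,498,.072),C(346,498,.072))
E
```

```text
t 18.375 tcp [0.4857 0.2093 0.0695] tip [0.4857 0.1967 0.0581] F [ 1.3269 -0.725   0.0841] op 0.002238852419027102 
q [-0.987   1.1658  0.3511  1.5967  0.3048  1.0334 -0.9768]
[[-0.0058  1.      0.0018]
 [ 0.6698  0.0052 -0.7425]
 [-0.7425 -0.0031 -0.6698]]
0 knob in tool cm [-29.0517   2.3097   0.6657]
0.3 knob in tool cm [-26.0775   2.3264   0.9598]
0.6 knob in tool cm [-23.323    2.3402   2.1197]
0.8 knob in tool cm [-21.7318   2.3473   3.3258]
1.0 knob in tool cm [-20.4119   2.3522   4.8239]
1.15 knob in tool cm [-19.6321   2.3544   6.1037]
dist 0.2915097249194984
[ 0.5574 -0.0239] [ 0.558  -0.0918] [ 0.4167 -0.0258] [ 0.418  -0.1113]
```

{"method": "step_arm", "body": {
  "steps": [
    [-4.5,0,-2.5,0,0,0,1],
    [-5,0.4,-2.5,0,0,0,1],
    [-5,0.5,-2,0,0,0,1],
    [-5,0.5,-1,0,0,0,1],
    [-5,0.5,0,0,0,0,1],
    [-5,0.4,0,0,0,0,1],
    [-2.5,0,0,0,0,0,1],
    [0,0,0,0,0,0,1]
  ]
}}

```text
clock: 19.38
tool_pos: [0.5101, 0.051, 0.3619]
eef_rot: [0.647, 0.645, -0.288, 0.287]
contact_force: [0.1, 1.2, -0.9]
opening: 0.008
finger_force: 0.0
```

```bash
python3 k.py; python3 - <<'E'
from h import *;from plant import r
import pickle
s=pic(r,"side","c8",255,375,170,250,6.5);pickle.dump(s,open("d4.pkl","wb"))
E
```

```text
t 19.375 tcp [0.5101 0.051  0.3619] tip [0.51   0.0384 0.3505] F [ 0.1272  1.2019 -0.9107] op 0.007682722989382246 
q [-0.8537  0.6722  0.4806  1.7138  0.4861  1.2376 -0.6737]
[[ 0.0004  1.     -0.0028]
 [ 0.6694 -0.0023 -0.7429]
 [-0.7429 -0.0015 -0.6694]]
0 knob in tool cm [3.2783 0.0625 8.4887]
0.3 knob in tool cm [6.2527 0.062  8.7813]
0.6 knob in tool cm [9.0077 0.064  9.9399]
0.8 knob in tool cm [10.5996  0.0666 11.1451]
1.0 knob in tool cm [11.9203  0.0702 12.6426]
1.15 knob in tool cm [12.7007  0.0734 13.922 ]
dist 0.09099942601875059
```

View pics/c8.png

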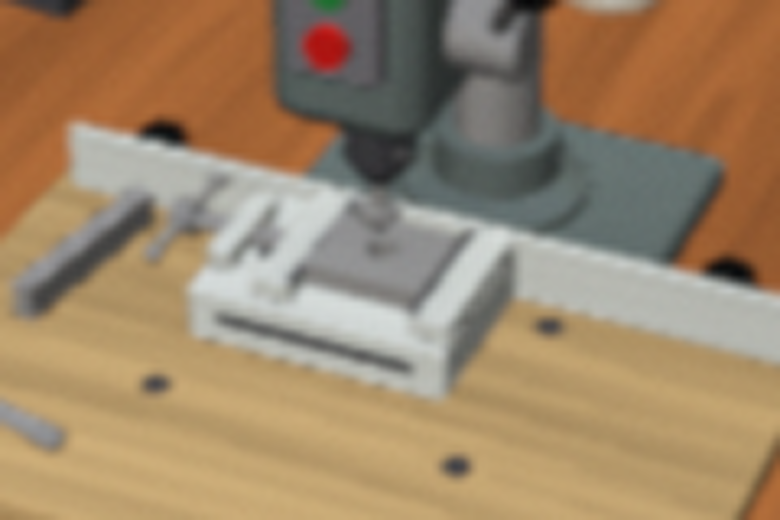

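```bash
python3 - <<'E'
from h import *;import pickle
s=pickle.load(open("d4.pkl","rb"))
P=lambda x,y,z:((proj(s,[x,y,z])[0]-[255,170])+.5)*6.5-.5
for x in(.6065,.6085,.6105):print(P(x,-.0608,.08),P(x,-.0608,.09),P(x,-.0608,.12))
E
```

```text
[384.4239 245.6451] [384.4439 227.9846] [384.5047 174.1558]
[380.511  244.6526] [380.5155 226.9966] [380.5292 173.1821]
[376.6018 243.661 ] [376.5909 226.0096] [376.5575 172.2093]
```

{"method": "step_arm", "body": {
  "steps": [
    [0,0,4,0,0,0,1],
    [0,0,4,0,0,0,1],
    [1,0,0,0,0,0,1],
    [1,0,0.1,0,0,0,1],
    [1,0,0.1,0,0,0,1],
    [1,0,0.2,0,0,0,1],
    [0,0,0,0,0,0,1]
  ]
}}

```text
clock: 20.3
tool_pos: [0.5106, 0.0184, 0.2746]
eef_rot: [0.644, 0.648, -0.288, 0.287]
contact_force: [-0.0, -0.3, 1.0]
opening: 0.006
finger_force: 0.4
```

```bash
python3 k.py
```

```text
t 20.3 tcp [0.5106 0.0184 0.2746] tip [0.5106 0.0058 0.2632] F [-0.005 -0.268  1.   ] op 0.00582320100966967 
q [-0.8009  0.7815  0.471   1.8419  0.5182  1.0072 -0.766 ]
[[-0.0047  1.      0.0006]
 [ 0.6696  0.0036 -0.7427]
 [-0.7427 -0.0031 -0.6696]]
0 knob in tool cm [-1.0242 -0.0123  0.2263]
0.3 knob in tool cm [1.9501 0.0015 0.5194]
0.6 knob in tool cm [4.7049 0.0137 1.6784]
0.8 knob in tool cm [6.2966 0.0204 2.884 ]
1.0 knob in tool cm [7.617  0.0257 4.3817]
1.15 knob in tool cm [8.3971 0.0286 5.6612]
dist 0.010490036147548015
```

{"method": "step_arm", "body": {
  "steps": [
    [1,0,0.5,0,0,0,1],
    [1,0,0.5,0,-5,0,1],
    [1,0,0.2,0,-5,0,1],
    [0,0,0,0,-5,0,1],
    [0,0,0,0,0,0,1]
  ]
}}

```text
clock: 20.92
tool_pos: [0.5098, 0.0285, 0.2429]
eef_rot: [0.601, 0.605, -0.371, 0.369]
contact_force: [0.5, 0.1, 1.0]
opening: 0.009
finger_force: 0.5
```

```bash
python3 k.py; python3 - <<'E'
from h import *;from plant import r
import pickle
D=pickle.load(open("d0.pkl","rb"))
s=r.snapshot("top");p=s["pixels"].astype(int);h=proj(s,[.5105,.04,.2]);print(h)
u,v=h[0].astype(int)
print(p[v-14:v+15:2,u-20:u+20:2].max(2))
s=r.snapshot("side");a=np.vstack
q=s["pixels"];P=lambda z:proj(s,[.6085,-.0608,z])[0]
for z in(.06,.07,.075,.08,.085,.09,.1,.11):
    u,v=P(z).round().astype(int);print(z,q[v,u-6:u+7].mean(1).astype(int))
E
```

```text
t 20.925 tcp [0.5098 0.0285 0.2429] tip [0.5099 0.0133 0.2352] F [0.4698 0.0542 1.0441] op 0.008927127290218557 
q [-0.9042  0.988   0.5334  1.8084  0.5703  1.0893 -0.8931]
[[-0.0062  1.      0.0006]
 [ 0.4533  0.0034 -0.8913]
 [-0.8913 -0.0052 -0.4533]]
0 knob in tool cm [-4.2107  0.0392 -0.0588]
0.3 knob in tool cm [-1.2625  0.0577 -0.5495]
0.6 knob in tool cm [ 1.6989  0.0758 -0.147 ]
0.8 knob in tool cm [3.5493 0.0868 0.6031]
1.0 knob in tool cm [5.2139 0.0965 1.7058]
1.15 knob in tool cm [6.3    0.1026 2.7383]
dist 0.04211287669423335
[[307.5152 221.6969]]
[[ 67  93 181 191 124 177 197 191 197 192 181 188 195 197 192 190 196 185
  183 197]
 [ 62  92 134  85  71  72 108 189 199 191 185 188 194 197 191 189 193 183
  185 199]
 [ 54  94 122  63  54  56  82 188 196 184 184 192 194 198 194 191 195 181
  183 194]
 [ 62  97 120  59  52  55  76 184 195 184 187 192 194 197 192 191 193 167
  167 164]
 [ 59  95 112  61  55  53  55  57  80  94 106 152 180 189 186 170 166 163
  159 150]
 [ 52 114 115  83 130  88  64  52  49  52  52  47  57  63  79 153 153 144
  182 184]
 [ 53 114 182 190 131 
[... 503 characters left out ...]
70 105 179 195 191 189 187 190 194 196 193 195 192 189 181
  187 178]
 [ 51  94 180 178 101 182 196 190 189 185 192 195 192 192 195 190 188 183
  186 178]
 [ 52  93 180 180  98 181 195 191 188 186 192 194 192 193 195 190 184 183
  187 178]]
0.06 [127 126 129 129 131 136 138 142 145 144 146 145 140]
0.07 [149 148 147 148 147 144 143 145 146 146 145 145 144]
0.075 [149 149 148 145 137 124 122 130 138 142 144 144 146]
0.08 [149 147 146 137 123 105  99 103 116 131 142 145 145]
0.085 [139 141 135 126 127 125 123 118 111 122 139 145 145]
0.09 [ 59 101 134 139 136 130 122 120 132 145 155 163 170]
0.1 [ 27  43  57  67  76  79  79  95 138 175 189 190 183]
0.11 [13 12 16 21 23 23 23 23 28 31 32 27 20]
```

{"method": "step_arm", "body": {
  "steps": [
    [0.7,0,0.4,0,0,0,1],
    [0.7,0,0.4,0,0,0,1],
    [0.6,0,0.4,0,0,0,1],
    [0.5,0,0,0,0,0,1],
    [0.4,0,0,0,0,0,1],
    [0,0,0,0,0,0,1]
  ]
}}

```text
clock: 21.78
tool_pos: [0.5091, 0.0283, 0.2144]
eef_rot: [0.602, 0.602, -0.372, 0.369]
contact_force: [-1.1, -3.1, 4.6]
opening: 0.004
finger_force: 2.6
```

```bash
cat > c.py <<'E'
from h import *;from plant import r
import pickle
s=r.snapshot("side");s0=pickle.load(open("d4.pkl","rb"))
for q in(s0["pixels"],s["pixels"]):
  print([int(q[v-1:v+2,u-2:u+3].mean()) for z in np.arange(.07,.16,.004) for u,v in [proj(s,[.6085,-.0608,z])[0].round().astype(int)]])
E
python3 k.py;python3 c.py
```

```text
t 21.775 tcp [0.5091 0.0283 0.2144] tip [0.509  0.0131 0.2068] F [-1.1076 -3.1184  4.5653] op 0.004257362494099705 
q [-0.899   1.038   0.5236  1.8098  0.5614  1.056  -0.9268]
[[-0.0024  1.     -0.0032]
 [ 0.4501 -0.0018 -0.893 ]
 [-0.893  -0.0036 -0.4501]]
0 knob in tool cm [-6.7482  0.1205 -1.3437]
0.3 knob in tool cm [-3.8018  0.1258 -1.8451]
0.6 knob in tool cm [-0.8389  0.1341 -1.4535]
0.8 knob in tool cm [ 1.0143  0.1409 -0.7102]
1.0 knob in tool cm [2.6829 0.1484 0.3864]
1.15 knob in tool cm [3.7728 0.1543 1.4149]
dist 0.06881768244887469
[140, 130, 124, 126, 128, 121, 123, 126, 126, 117, 101, 77, 58, 49, 49, 52, 51, 51, 58, 70, 80, 85, 86]
[25, 24, 26, 26, 25, 23, 23, 23, 23, 24, 26, 27, 27, 26, 26, 27, 28, 29, 30, 31, 32, 34, 37]
```

{"method": "step_arm", "body": {
  "steps": [
    [0.3,0,0,0,0,0,1],
    [0.2,0,0,0,0,0,1],
    [0,0,0,0,0,0,1]
  ]
}}

```text
clock: 22.2
tool_pos: [0.5088, 0.0289, 0.2117]
eef_rot: [0.602, 0.601, -0.374, 0.37]
contact_force: [-0.7, -5.0, 9.0]
opening: 0.002
finger_force: 4.2
```

```bash
python3 k.py|grep -v "^\["
```

```text
t 22.2 tcp [0.5088 0.0289 0.2117] tip [0.5087 0.0137 0.2041] F [-0.7159 -4.9842  9.0424] op 0.002429840875175055 
q [-0.8999  1.0452  0.5231  1.8073  0.5591  1.0572 -0.9307]
 [ 0.4466 -0.004  -0.8947]
 [-0.8947 -0.003  -0.4466]]
0 knob in tool cm [-7.0274  0.1542 -1.3807]
0.3 knob in tool cm [-4.083   0.1544 -1.8936]
0.6 knob in tool cm [-1.1185  0.159  -1.5135]
0.8 knob in tool cm [ 0.7376  0.1643 -0.7775]
1.0 knob in tool cm [2.4104 0.1712 0.3126]
1.15 knob in tool cm [3.5043 0.1772 1.3369]
dist 0.07163425210586027
```

{"method": "step_arm", "body": {
  "steps": [
    [-0.6,0,0,0,0,0,1],
    [-0.7,0,-0.3,0,0,0,1],
    [-0.7,0,-0.4,0,0,0,1],
    [-0.9,0,-0.5,0,5,0,1],
    [-1,0,-0.5,0,5,0,1],
    [-1,0,-0.3,0,5,0,1],
    [-1,0,-0.2,0,0,0,1],
    [-1,0,-0.1,0,0,0,1]
  ]
}}

```text
clock: 23.2
tool_pos: [0.5107, 0.0145, 0.278]
eef_rot: [0.645, 0.647, -0.288, 0.287]
contact_force: [0.9, 0.5, -0.0]
opening: 0.002
finger_force: 0.4
```

{"method": "step_arm", "body": {
  "steps": [
    [-1,0,-0.1,0,0,0,1],
    [-1,0,0,0,0,0,1],
    [-1,0,0,0,0,0,1],
    [-0.5,0,0,0,0,0,1],
    [0,0,0,0,0,0,1]
  ]
}}

```text
clock: 23.82
tool_pos: [0.5103, -0.0088, 0.3047]
eef_rot: [0.645, 0.647, -0.288, 0.287]
contact_force: [0.0, -0.1, 1.0]
opening: 0.005
finger_force: 0.0
```

```bash
python3 k.py|grep -v "^\["
```

```text
t 23.825 tcp [ 0.5103 -0.0088  0.3047] tip [ 0.5103 -0.0214  0.2933] F [ 0.0036 -0.1096  1.0447] op 0.004820261764547182 
q [-0.7728  0.7251  0.4888  1.8519  0.5458  1.0228 -0.7234]
 [ 0.6694  0.001  -0.7429]
 [-0.7429 -0.0026 -0.6694]]
0 knob in tool cm [3.0342 0.0291 0.2174]
0.3 knob in tool cm [6.0086 0.0373 0.5098]
0.6 knob in tool cm [8.7637 0.0457 1.6682]
0.8 knob in tool cm [10.3556  0.0511  2.8734]
1.0 knob in tool cm [11.6763  0.0561  4.3709]
1.15 knob in tool cm [12.4568  0.0594  5.6502]
dist 0.030420715325895707
```

{"method": "step_arm", "body": {
  "steps": [
    [-0.4,0,-3,0,0,0,1],
    [0,0,-4,0,0,0,1],
    [0,0,-5,0,0,0,1],
    [0,0,0,0,0,0,1]
  ]
}}

```text
clock: 24.32
tool_pos: [0.5118, 0.0817, 0.3885]
eef_rot: [0.644, 0.649, -0.285, 0.287]
contact_force: [-0.2, 0.0, -0.1]
opening: 0.005
finger_force: 0.0
```

```bash
python3 - <<'E'
from h import *;from plant import r
import pickle
s0=pickle.load(open("d4.pkl","rb"))["pixels"];s=r.snapshot("side")["pixels"]
g=lambda p,b:p[b[0]:b[1],b[2]:b[3]].mean(2).astype(np.float32)
for n,b in(("vice",(196,234,282,336)),("viceside",(212,232,284,330)),("chuck",(186,206,305,322)),("tbl",(225,250,255,370))):
    A,B=g(s0,b),g(s,b);print(n,cv2.phaseCorrelate(A,B,cv2.createHanningWindow(A.shape[::-1],cv2.CV_32F)),abs(A-B).mean(),abs(A-B).max())
t=r.snapshot("top")["pixels"];D=pickle.load(open("d3.pkl","rb"))["pixels"]
A,B=D[200:230,300:345].mean(2),t[200:230,300:345].mean(2);print("top",abs(A-B).mean(),abs(A-B).max())
print(r.get_state()["clock"],r.get_state()["contact_force"])
E
```

```text
vice ((0.027482675100849008, 0.11735297957628532), 0.9200152004206622) 0.83219653 3.3333435
viceside ((0.004097573865283977, 0.010426228042421215), 0.9341669877370199) 0.81231916 3.3333435
chuck ((0.11005283263899379, 0.006107071774165362), 1.005992211235894) 0.85588247 3.3333435
tbl ((0.018639420397448703, 0.45319615742649333), 0.9529600925445557) 0.8384929 4.0
top 1.3725925925925924 13.0
24.425 [-0.2014 -0.1383  0.6615]
```

```bash
python3 -c "
from plant import r
print(r.finish_job())"
```

```text
the job is handed in; nothing more can be done
None
```

The vice lies flat along the fence with the hole under the countersink, within about 1 mm by the camera images. I brought the drill down until the lever force rose to about 10 N at roughly 0.97 rad, which is where the nose should seat. The arm hid the nose at that moment, so the seating rests on the force and lever position. The lever came back up, and before-and-after images show that the vice had not moved. I handed the job in at 24.4 s.

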